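# Take the hot lid off the specimen dish with the fork lifter

### The arm

A 7-joint arm with a two-finger parallel gripper is mounted at the origin on the work surface. World frame = base frame: x ahead of the robot, y to its left, z up, the work surface at z = 0. Lengths are in m, angles in rad, forces in N, time in s.
With the tool pointing down it reaches from about 0.4 to 0.85 m from the base axis. Payload 10.4 kg.
Tool frame: the origin (TCP) lies at the very end of the fingers, on their centre line; the grasp point (between the pads) lies 19 mm behind it; x points along the fingers, z is the direction in which the jaws open and shut, and the axes are right-handed (so a half turn about x gives the same grasp; the last joint's range is limited). The gripper opens to 85 mm and grips with 20 to 120 N. Pads are 22 mm wide; open, the fingers measure 114 mm over their backs; the gripper's body (76 mm by 85 mm) begins 54 mm behind the grasp point. The pads swing forward as they close: fully open they stand 13 mm farther back than shut.
Start: joints at [1.201, 0.332, -0.065, 1.46, 0.022, 1.35, -0.088], TCP at [0.212, -0.588, 0.231] pointing down, gripper open.
Joint ranges: [-2.6, 2.6], [-0.5, 2.12], [-1.47, 1.34], [0.16, 2.42], [-1.27, 4.41], [0.06, 2.06], [-2.6, 2.6]. Speed limits (rad/s): [2.22, 2.22, 2.79, 2.79, 3.14, 3.14, 3.14].

### API

Orientations are given as a unit quaternion [x, y, z, w].
In Python, from workcell import get_obs, camera, camera_info, hand_in gives the robot as it stands.
- The arm moves only by the tool move_arm, never from a script. Its argument "motion" is text: rows parted by semicolons, each of 4 numbers parted by spaces: the shift along the world's x, y, z in m, then the turn about the world's z in rad. In form: tx ty tz spin; .... A call has 1 to 10 rows; each row is the pose to reach, as a shift and turn from the pose commanded when the call began; what a row does not reach only later rows make up. A row lasts 1/8 s, in which the tool goes at most 62.5 mm and 10.7 degrees, less where a joint would pass 70% of its speed; a pose out of reach is approached as far as the arm can. A call with a gripper value outside its range is refused whole. "grip" is the opening, from 0 (shut) to 1 (fully open), set as the call begins (left out, the last holds). The fingers move at their own pace and stop on an object; "force" is the grip in N (left out, the last holds). Time passes only in rows, so rows that repeat a pose let the fingers close. It gives the time, the measured TCP pose, the force and the opening at its end, in the units of the state.
- get_obs(): the state, without advancing time (a new reading comes with each control period).
- camera(name): name is "scene" or "top"; returns (picture, depth): 384x512x3 uint8, red, green, blue; 384x512 float32, m along the optical axis (not along the pixel's ray), 0 where there is no reading.
- camera_info(name): a dict with "camera_matrix" (3x3 intrinsics, pixels), "eye" and "attitude" of the camera in the world. Camera axes: x right, y up, looking along -z (the intrinsics and any distortion apply to the point x, -y, -z); pixel columns grow to the right and rows downward; lengths in m; the calibration is good to about 2 mm. A picture is of the moment at which its call begins. camera_info takes no time and is no camera call.
- hand_in(): hands the job in, once; it reports no verdict.
The state is a dict: "clock": time; "joint_pos": joint angles; "joint_velocities": joint speeds; "tau": joint torques, N m; "position": TCP position; "ee_rot": TCP orientation; "ft_force": force on the tool from outside, world axes, zero at the start; "torque": the same for the moment, N m; "grip_width": opening from 0.0 (shut) to 1.0 (fully open).
Only numpy, scipy, OpenCV 4.12 (cv2) and the standard library are available. Lean on these libraries where they do the work, as an engineer would, in place of code of your own. Each camera call takes 0.05 s, during which the arm holds its last target.

### The job

The lid of the green glass dish on the warming plate is hot: pick up the orange-handled fork lifter, pass its prongs under the lid's loop, lift the lid off while keeping it level, and set it down gently in the middle of the round cork trivet. Then draw the fork out and stand the lifter upright on its blue mat again, and let go. Touch the hot lid, dish and warming plate with nothing but the lifter, let the lid rest nowhere but on the trivet, and do not disturb the models and other things around.

Things in the scene. Friction and masses are not known exactly. Their poses are not given: they have to be found in the camera images.
- lifter: C-shaped fork lifter, 0.2 kg, standing upright on its fork on the blue mat. Origin: underside of the fork, straight below the grip; z up, x towards the prong tips. Orange bar handle 130 mm long (x -60 to +70 mm), 24 wide (y), 26 high (z 70 to 96). Steel shank, 24 wide, x -56 to -46, joins handle and fork; between fork and handle it is open to +x and to both sides
- lifter_grip (a point): centre of the lifter's handle, 83 mm above the lifter's origin; grip it here across y (24 mm wide). Axes as the lifter. A load hung on the prongs at x = 0 is straight below it
- fork (a point): top of the prongs straight below the grip, 7 mm above the lifter's origin, axes as the lifter. Two level steel prongs, each 10 mm wide at y = +14 and -14 mm (38 mm over both, as is the heel behind them), 7 mm thick, run from the shank to x = +35 mm; their last 6 mm are upturned tips 8 mm higher than the prongs (15 mm above the lifter's underside)
- lid: white round lid, 0.2 to 0.4 kg, 152 mm across, with a dark steel loop handle. Origin: centre of the underside of its plug; z up. Plug 120 mm across, z 0 to 6 mm, sits in the dish mouth with 6 mm of play all round; disc z 6 to 12 mm, its edge rests on the dish rim
- loop (a point): centre of the loop's straight top bar, 56 mm above the lid's origin; axes as the lid. Wire 8 mm thick; bar along y, legs at y = +39 and -39 mm. Clear opening 70 mm wide (y), 40 mm high (4 to 44 mm below this point, where the disc's top is); the prongs pass through along x, from either side. The lid hangs stably from the bar but can swing about it
- warmer: fixed white warming plate 170 x 160 mm, top at 35 mm, with a black dial on its front, and fixed on it the round green glass dish 142 mm across, rim at 85 mm, a pink gum arch inside. Origin: on the table, below the dish centre; z up. With the lid on, the lid's origin is at 79 mm
- trivet: fixed round cork trivet, 170 mm across, 12 mm high. Origin: centre of its underside on the table; its top is 12 mm above
- mat: fixed blue mat 180 (x) x 120 (y) mm, 4 mm high, where the lifter stands. Origin: centre of its underside; its top is 4 mm above
- jaw: white ceramic jaw model, a horseshoe about 70 x 95 mm, 40 mm high; bystander. Origin: underside, centre of the curve
- tongue_bone: grey polymer tongue bone on a clear base, U-shaped, about 90 x 115 mm, 33 mm high; bystander. Origin: underside
- tooth: big white sectioned plastic tooth on an 80 mm square black base, 86 mm high, under or near the magnifier; bystander. Origin: underside centre
- spare_dish: open green glass bowl, 100 mm across, 35 mm high, empty, no lid; bystander. Origin: underside centre
- probe_cup: grey cup 72 mm across, 85 mm high, holding thin probes that stick out to 150 mm; bystander. Origin: underside centre
Things that resemble listed ones, but are neither listed nor needed, are in the scene too. What is shaped like the lid but yellow is not meant. Leave any purple look-alike of the lifter alone.

How it is judged:
On the way, in this order (a step that is already met when the one before it is completed fails the run):
1. the lid hangs on the lifter, clear of the dish and level (z of lid in the frame of warmer above 0.1 m and contact force between lid and lifter above 1 N and contact force between lid and warmer below 0.05 N and angle between lid's own z axis and vertical below 0.15 rad), for 0.3 s.
2. the lid lies flat in the middle of the trivet, free of the lifter (horizontal distance between lid and trivet below 0.025 m and z of lid in the frame of trivet between 0.008 and 0.016 m and angle between lid's own z axis and vertical below 0.06 rad and contact force between lid and trivet above 0.5 N and contact force between lid and lifter below 0.05 N), for 0.2 s.
3. the lifter stands on its mat, let go (x of lifter in the frame of mat between -0.05 and 0.05 m and y of lifter in the frame of mat between -0.045 and 0.045 m and z of lifter in the frame of mat below 0.008 m and angle between lifter's own z axis and vertical below 0.08 rad and contact force between the fingers and lifter below 0.05 N), for 0.2 s.
At the end, for the whole second after the job is handed in: The lid lies flat on the trivet (tilt under 0.06 rad), its centre within 25 mm of the trivet's, not touched by the lifter; the lifter stands upright on its mat (tilt under 0.08 rad, origin within 50 mm along and 45 mm across of the mat's centre), let go; both at rest (all of step 2 and all of step 3 and linear speed of each of lid, lifter below 0.02 m/s and angular speed of lifter below 0.1 rad/s).
It fails at once if the lid is tipped by more than 0.3 rad (angle between lid's own z axis and vertical above 0.3 rad).
It fails at once if the gripper or arm touches the hot lid, dish or warming plate (contact force between any of the fingers, the arm and lid above 0.3 N or contact force between any of the fingers, the arm and warmer above 0.3 N).
It fails at once if the lid is dropped on the trivet (touches it faster than 0.3 m/s) or pressed on it with more than 40 N ((contact force between lid and trivet above 0.3 N and linear speed of lid above 0.3 m/s) or contact force between lid and trivet above 40 N).
It fails at once if the lid is put down beside the trivet (height (world z) of lid below 0.03 m and horizontal distance between lid and trivet above 0.06 m).
It fails at once if a model or other bystander is moved by more than 20 mm (distance of any of jaw, tongue_bone, tooth, spare_dish, probe_cup from where it was at the start of the episode above 0.02 m).
It also fails if it takes over 70 s, if anything falls off the work surface, if the arm or the gripper's body presses on something with over 40 N, if the wrist force passes 120 N, or if a joint passes its speed limit or range.

## Working session

There is one attempt and no reset: what is moved stays moved. The work goes in short steps, Python scripts to look and compute and a tool call to move; the robot and the scene stay as the last step left them, time stands still between calls to the robot, and variables do not carry over. Pictures are saved under pics/ and viewed, and the job is handed in when it is done.

Besides the shell and the picture viewer there is one more tool, called after "Emit:" in YAML: its name, and indented under it one key for each argument. move_arm: Moves the arm, as the interface text tells. Its arguments: {"type":"object","properties":{"motion":{"type":"string"},"grip":{"type":"number"},"force":{"type":"number"}},"required":["motion"]}

```bash
mkdir -p pics; ls; cat > h.py <<'E'
import numpy as np, cv2
from workcell import get_obs, camera, camera_info, hand_in
def snap(n):
    im,d=camera(n); return im,d
def save(im,p,s=1.5): cv2.imwrite(p,cv2.resize(im[:,:,::-1],None,fx=s,fy=s,interpolation=cv2.INTER_CUBIC))
def R(ci):
    a=np.array(ci['attitude'],float)
    if a.shape==(3,3): return a
    from scipy.spatial.transform import Rotation
    return Rotation.from_quat(a).as_matrix()
def rays(ci,uv):
    uv=np.asarray(uv,float).reshape(-1,1,2)
    D=np.array(ci.get('distortion',np.zeros(5)),float)
    p=cv2.undistortPoints(uv,np.array(ci['camera_matrix'],float),D).reshape(-1,2)
    return np.c_[p[:,0],-p[:,1],-np.ones(len(p))]@R(ci).T
def plane(ci,uv,z):
    r=rays(ci,uv);e=np.array(ci['eye']);t=(z-e[2])/r[:,2]
    return e+r*t[:,None]
def cloud(ci,d):
    H,W=d.shape;v,u=np.mgrid[:H,:W]
    r=rays(ci,np.c_[u.ravel(),v.ravel()])
    return (np.array(ci['eye'])+r*d.ravel()[:,None]).reshape(H,W,3)
E
python3 - <<'E'
from h import *
print(get_obs())
for n in ('scene','top'):
    ci=camera_info(n);print(ci)
    im,d=snap(n);save(im,f'pics/{n}0.png');np.savez(f'{n}0.npz',im=im,d=d)
E
```

```text
pics
{'clock': 0.0, 'joint_pos': array([ 1.20137305,  0.33289056, -0.06471312,  1.46095449,  0.02156565,
        1.34983728, -0.08852493]), 'joint_velocities': array([ 0.00068844,  0.0012014 , -0.00136729, -0.00149988, -0.00126903,
        0.00086732, -0.0021258 ]), 'tau': array([-1.09022028e-03, -6.25443578e+01,  4.85114101e-02, -3.91606092e+01,
        1.62664888e-02,  9.79060162e-03, -1.97012122e-05]), 'position': array([ 0.21233625, -0.58743986,  0.23049797]), 'ee_rot': array([ 0.40650496,  0.57918188, -0.40595218,  0.57836398]), 'ft_force': array([-0.13862878, -0.1242796 , -0.38505208]), 'torque': array([-0.00796325, -0.01422426, -0.01754905]), 'grip_width': 0.9989594204306932}
{'camera_matrix': array([[452.22196863,   0.        , 260.64314435],
       [  0.        , 452.22196863, 188.00434977],
       [  0.        ,   0.        ,   1.        ]]), 'eye': array([ 1.01391848, -0.71383247,  1.31857201]), 'attitude': array([0.28635485, 0.08640429, 0.26457056, 0.91680839])}
{'camera_matrix': array([[405.32091058,   0.        , 258.59560363],
       [  0.        , 405.32091058, 186.88690471],
       [  0.        ,   0.        ,   1.        ]]), 'eye': array([0.30440602, 0.02219378, 1.40537538]), 'attitude': array([ 0.06460688, -0.06636623, -0.69992298,  0.70818734])}
```

View pics/scene0.png

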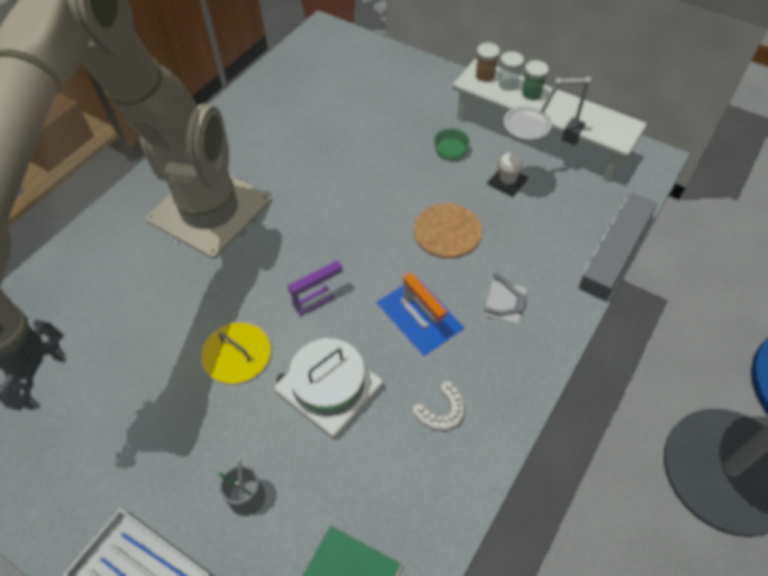

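View pics/top0.png

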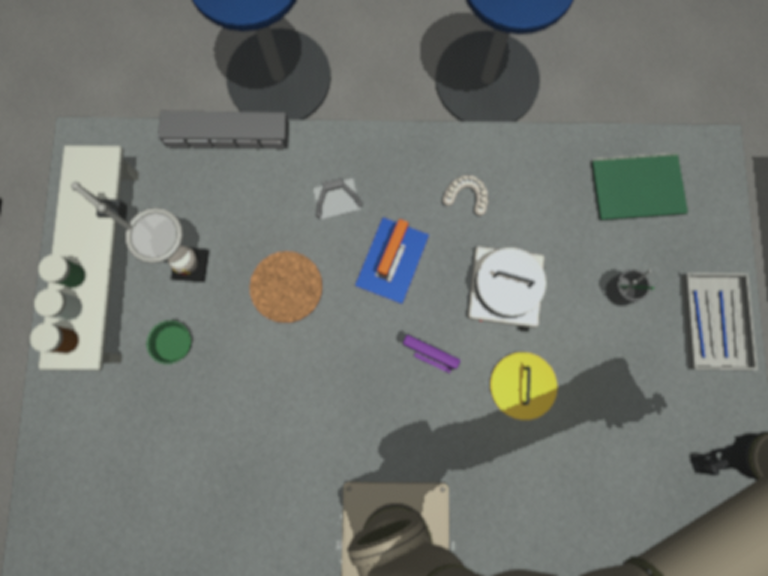

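The top view has world +x up and +y left. The orange lifter is on the blue mat at about (393,250), the lid with its loop at (512,280) and the trivet at (286,287), in enlarged pixels. Next I'll measure them.

```bash
cat > m.py <<'E'
from h import *
def masks(im):
    hsv=cv2.cvtColor(im,cv2.COLOR_RGB2HSV)
    return hsv
def meas(tag):
    for n in ('scene','top'):
        z=np.load(f'{n}{tag}.npz');im,d=z['im'],z['d'];ci=camera_info(n);P=cloud(ci,d)
        h=masks(im);H,S,V=[h[...,i].astype(int) for i in range(3)]
        print(n)
        # orange handle: top z
        o=(H>=4)&(H<=14)&(S>200)&(V>120)
        def big(m):
            k,l,st,c=cv2.connectedComponentsWithStats(m.astype(np.uint8)); 
            j=1+st[1:,4].argmax(); return l==j,st[j],c[j]
        for nm,m,zp in (('orange',o,.1),('cork',(H>=7)&(H<=20)&(S>90)&(S<200)&(V>100),.012),('blue',(H>=100)&(H<=125)&(S>160)&(P[...,2]>-.02)&(P[...,2]<.05),.004)):
            mm,st,c=big(m);q=P[mm&(d>0)]
            cnt,_=cv2.findContours(mm.astype(np.uint8),0,2);cn=max(cnt,key=cv2.contourArea)
            print(nm,st,c.round(1),'medz',np.percentile(q[:,2],[5,50,95]).round(4),'med',np.median(q,0).round(4))
            w=plane(ci,cn.reshape(-1,2),zp)[:,:2]
            r=cv2.minAreaRect((w*1000).astype(np.float32));print('  rect mm',np.round(r[0],1),np.round(r[1],1),round(r[2],1))
            if nm=='cork': print('  ellipse',cv2.fitEllipse((w*1000).astype(np.float32)))
            if nm=='blue':print((cv2.boxPoints(r)).round(0).tolist())
if __name__=='__main__':
    meas('0')
E
python3 m.py
python3 - <<'E'
from h import *
for n,(a,b,c,e) in (('scene',(170,170,340,300)),('top',(220,120,390,250))):
    im=np.load(f'{n}0.npz')['im'];save(im[b:e,a:c],f'pics/{n}0z.png',4.5)
E
```

```text
scene
orange [287 205   8   6   9] [290.2 207.7] medz [0.0947 0.0983 0.1033] med [ 0.6754 -0.0173  0.0983]
  rect mm [673.6 -16.7] [ 7.  26.4] 83.0
cork [ 277  136   44   35 1220] [298.2 153.3] medz [0.0068 0.012  0.0169] med [0.5551 0.2555 0.012 ]
  rect mm [554.3 259.4] [160.2 163.2] 31.1
  ellipse ((553.59765625, 257.4216003417969), (161.7173309326172, 163.88807678222656), 174.15554809570312)
blue [253 192  55  44 778] [279.4 216. ] medz [-0.0009  0.0041  0.0088] med [ 0.6457 -0.0115  0.0041]
  rect mm [621.1  11.6] [110.9 170.4] 69.6
[[522.0, -11.0], [682.0, -70.0], [720.0, 34.0], [561.0, 93.0]]
topTraceback (most recent call last):
  File "m.py", line 24, in <module>
    meas('0')
    ~~~~^^^^^
  File "m.py", line 16, in meas
    mm,st,c=big(m);q=P[mm&(d>0)]
            ~~~^^^
  File "m.py", line 14, in big
    j=1+st[1:,4].argmax(); return l==j,st[j],c[j]
        ~~~~~~~~~~~~~~~^^
ValueError: attempt to get argmax of an empty sequence
```

```bash
sed -i "s/o=(H>=4).*/o=((H<=14)|(H>175))\&(S>140)\&(V>70)\&(P[...,2]>.06)\&(P[...,0]>.4)/" m.py; python3 m.py
```

```text
scene
orange [270 182  27  30 107] [282.8 197.9] medz [0.092  0.0982 0.1032] med [0.6371 0.0032 0.0982]
  rect mm [631.3   6.5] [ 24.1 129.3] 68.1
cork [ 277  136   44   35 1220] [298.2 153.3] medz [0.0068 0.012  0.0169] med [0.5551 0.2555 0.012 ]
  rect mm [554.3 259.4] [160.2 163.2] 31.1
  ellipse ((553.59765625, 257.4216003417969), (161.7173309326172, 163.88807678222656), 174.15554809570312)
blue [253 192  55  44 778] [279.4 216. ] medz [-0.0009  0.0041  0.0088] med [ 0.6457 -0.0115  0.0041]
  rect mm [621.1  11.6] [110.9 170.4] 69.6
[[522.0, -11.0], [682.0, -70.0], [720.0, 34.0], [561.0, 93.0]]
top
orange [253 147  19  36 223] [261.3 164.6] medz [0.0933 0.0981 0.1029] med [0.6241 0.0131 0.0981]
  rect mm [624.9  11.8] [ 20.5 127.9] 68.0
cork [ 167  168   47   47 1757] [190.2 190.9] medz [0.0057 0.0104 0.0151] med [0.5487 0.2587 0.0104]
  rect mm [549.3 259.6] [163.7 160.7] 1.8
  ellipse ((549.5636596679688, 258.6554260253906), (162.44903564453125, 164.61659240722656), 161.18838500976562)
blue [238 147  46  54 940] [261.2 175.2] medz [-0.0023  0.0027  0.0075] med [0.6066 0.0114 0.0027]
  rect mm [618.   11.9] [111.5 169.7] 69.7
[[519.0, -11.0], [678.0, -70.0], [717.0, 35.0], [558.0, 94.0]]
```

View pics/scene0z.png

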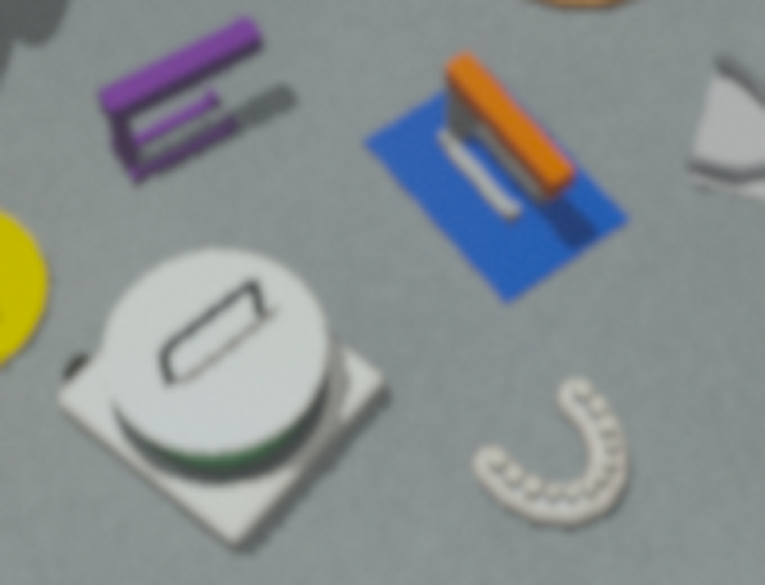

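View pics/top0z.png

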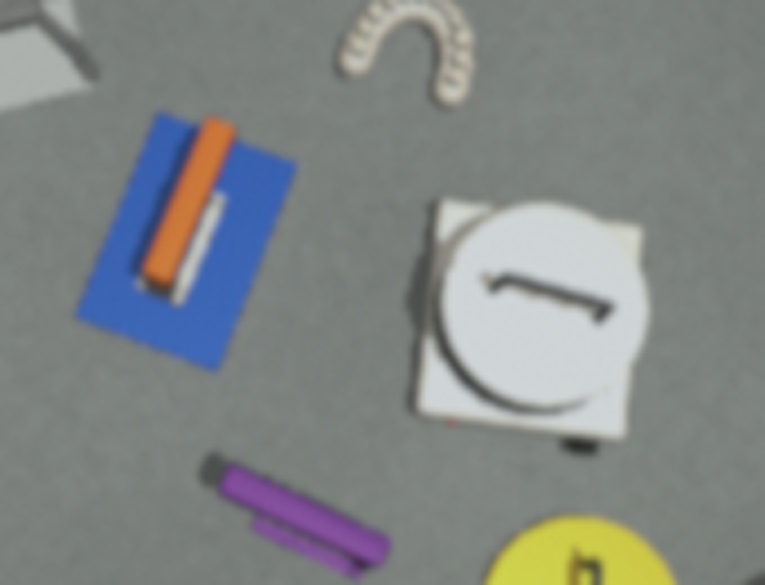

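The lifter's tips point to world +x/-y, yaw about -21°. The loop bar runs nearly along y, so the prongs can enter from the robot side. Next I'll refine the handle, loop and lid.

```bash
cat > m2.py <<'E'
from h import *
from scipy.spatial.transform import Rotation as Ro
import sys
def lid(tag,zd=.091,zb=.139,c0=(.6,-.22)):
    out={}
    for n in ('scene','top'):
        z=np.load(f'{n}{tag}.npz');im,d=z['im'],z['d'];ci=camera_info(n);P=cloud(ci,d)
        h=cv2.cvtColor(im,cv2.COLOR_RGB2HSV).astype(int)
        near=np.hypot(P[...,0]-c0[0],P[...,1]-c0[1])<.13
        m=near&(abs(P[...,2]-zd)<.012)&(h[...,1]<60)&(h[...,2]>130)
        cnt,_=cv2.findContours(cv2.morphologyEx(m.astype(np.uint8),cv2.MORPH_OPEN,np.ones((3,3))),0,1)
        cn=max(cnt,key=cv2.contourArea).reshape(-1,2)
        w=plane(ci,cn,zd)[:,:2]*1000
        (cc,r)=cv2.minEnclosingCircle(w.astype(np.float32))
        e=cv2.fitEllipse(w.astype(np.float32));print(n,'disc circ',np.round(cc,1),round(r,1),'ell',np.round(e[0],1),np.round(e[1],1))
        # loop: dark pixels with high z, inside the disc area
        hole=cv2.fillPoly(np.zeros(m.shape,np.uint8),[cv2.convexHull(cn)],1)>0
        b=hole&(h[...,2]<110)&(P[...,2]>zb-.014)
        q=P[b&(d>0)]
        v,u=np.nonzero(b);w=plane(ci,np.c_[u,v],zb)[:,:2]*1000
        w=w.astype(np.float32);r=cv2.minAreaRect(w)
        l=cv2.fitLine(w,cv2.DIST_HUBER,0,.01,.01).ravel()
        t=(w-l[2:])@l[:2]
        print('  loop n',len(w),'z',np.percentile(q[:,2],[10,50,90]).round(3),'rect',np.round(r[0],1),np.round(r[1],1),'line dir deg',np.degrees(np.arctan2(l[1],l[0])).round(1),'mid',(l[2:]+l[:2]*(t.max()+t.min())/2).round(1),'len',round(float(np.ptp(t)),1))
def handle(tag,zt):
    for n in ('scene','top'):
        z=np.load(f'{n}{tag}.npz');im,d=z['im'],z['d'];ci=camera_info(n);P=cloud(ci,d)
        h=cv2.cvtColor(im,cv2.COLOR_RGB2HSV).astype(int);H,S,V=h[...,0],h[...,1],h[...,2]
        o=(H<=16)&(S>140)&(V>60)&(P[...,2]>zt-.03)&(P[...,0]>.4)
        v,u=np.nonzero(o);w=plane(ci,np.c_[u,v],zt)[:,:2]*1000
        # edges using brightest (top face) only
        top=V[o]>0.8*np.percentile(V[o],85)
        for nm,k in (('all',np.ones_like(top)),('topface',top)):
            l=cv2.fitLine(w[k].astype(np.float32),cv2.DIST_HUBER,0,.01,.01).ravel();dr=l[:2]*np.sign(l[0])
            nn=np.array([-dr[1],dr[0]]);a=(w[k]-l[2:])@dr;b=(w[k]-l[2:])@nn
            print(n,nm,k.sum(),'yaw',np.degrees(np.arctan2(dr[1],dr[0])).round(1),'lenext',a.min().round(1),a.max().round(1),'w',b.min().round(1),b.max().round(1),'A',(l[2:]+dr*a.min()).round(1),'B',(l[2:]+dr*a.max()).round(1))
if __name__=='__main__':
    handle('0',.1);lid('0')
    print(Ro.from_quat(get_obs()['ee_rot']).as_matrix().round(3))
E
python3 m2.py
```

```text
scene all 243 yaw -19.9 lenext -1295.1 92.7 w -63.4 1305.1 A [-613.3  455.9] B [692.  -15.8]
scene topface 189 yaw -22.6 lenext -58.8 66.4 w -10.1 10.9 A [572.2  32.8] B [687.7 -15.4]
top all 231 yaw -30.0 lenext -541.2 62.3 w -18.2 498.1 A [157.5 282.6] B [680.  -19.3]
top topface 217 yaw -21.6 lenext -61.0 62.6 w -10.7 10.1 A [569.6  34.2] B [684.5 -11.4]
scene disc circ [ 556.3 -253.2] 76.4 ell [ 556.6 -252.9] [148.8 149.8]
  loop n 1 z [0.137 0.137 0.137] rect [ 570.4 -220.3] [0. 0.] line dir deg 30.9 mid [ 570.4 -220.3] len 0.0
top disc circ [ 554.9 -249.6] 76.2 ell [ 554.6 -249.9] [148.2 149.4]
  loop n 27 z [0.133 0.137 0.14 ] rect [ 552.8 -247. ] [75.1  3.7] line dir deg 74.8 mid [ 552.7 -247. ] len 75.1
[[-0.     0.94   0.34 ]
 [ 0.001  0.34  -0.94 ]
 [-1.    -0.    -0.001]]
```

```bash
python3 - <<'E'
from h import *
for n in ('scene','top'):
    z=np.load(f'{n}0.npz');im,d=z['im'],z['d'];ci=camera_info(n);P=cloud(ci,d)
    h=cv2.cvtColor(im,cv2.COLOR_RGB2GRAY).astype(int)
    k=np.hypot(P[...,0]-.555,P[...,1]+.25)<.09
    for zt,thr in ((.139,130),(.139,150)):
        b=(h<thr)&k&(P[...,2]>.128)
        v,u=np.nonzero(b);w=(plane(ci,np.c_[u,v],.137)[:,:2]*1000).astype(np.float32)
        l=cv2.fitLine(w,cv2.DIST_HUBER,0,.01,.01).ravel();t=(w-l[2:])@l[:2]
        print(n,thr,len(w),np.degrees(np.arctan2(l[1],l[0])).round(1),(l[2:]+l[:2]*(t.max()+t.min())/2).round(1),np.ptp(t).round(1))
# other heights in the area: map of max z on coarse grid
    g=(d>0)&(P[...,2]>.03)&(P[...,0]>.25)&(P[...,0]<.9)
    for nm,(x0,x1,y0,y1) in dict(yellow=(.3,.5,-.4,-.15),purple=(.4,.55,-.15,.1),cup=(.48,.65,-.6,-.42),tooth=(.5,.7,.35,.55)).items():
        s=g&(P[...,0]>x0)&(P[...,0]<x1)&(P[...,1]>y0)&(P[...,1]<y1); q=P[s]
        if len(q): print(nm,len(q),q.min(0).round(3),q.max(0).round(3))
E
```

```text
scene 130 31 74.2 [ 555.2 -253.1] 77.0
scene 150 62 74.9 [ 555.4 -254.3] 83.3
yellow 302 [ 0.301 -0.327  0.03 ] [ 0.5   -0.21   0.097]
purple 195 [ 0.4   -0.103  0.071] [ 0.435 -0.013  0.103]
cup 546 [ 0.515 -0.561  0.03 ] [ 0.589 -0.49   0.153]
tooth 855 [0.565 0.436 0.03 ] [0.68 0.55 0.25]
top 130 39 74.3 [ 553.6 -248.7] 79.1
top 150 49 74.4 [ 554.1 -248.9] 79.1
yellow 487 [ 0.301 -0.324  0.03 ] [ 0.5   -0.163  0.098]
purple 148 [ 0.4   -0.096  0.073] [ 0.433 -0.012  0.106]
cup 393 [ 0.516 -0.56   0.03 ] [ 0.587 -0.485  0.149]
tooth 1347 [0.563 0.441 0.03 ] [0.677 0.55  0.234]
```

Emit:
move_arm:
  motion: "0.02 0.03 0 0.1; 0.05 0.075 0 0.27; 0.08 0.12 0 0.44; 0.115 0.17 0 0.61; 0.15 0.22 0 0.78; 0.185 0.27 0 0.95; 0.22 0.32 0 1.12; 0.25 0.365 0 1.29; 0.28 0.41 0 1.45; 0.30 0.44 0 1.6"
  grip: 1
  force: 90

```text
clock: 1.35
position: [0.5133, -0.1451, 0.2312]
ee_rot: [-0.135, 0.694, 0.135, 0.694]
ft_force: [0.3, -0.9, -0.6]
grip_width: 1.002
```

Emit:
move_arm:
  motion: "0.02 0.03 0 0.1; 0.045 0.065 0 0.26; 0.07 0.1 0 0.42; 0.09 0.13 0 0.58; 0.105 0.15 -0.02 0.72; 0.111 0.158 -0.04 0.806; 0.111 0.158 -0.04 0.806; 0.111 0.158 -0.04 0.806; 0.111 0.158 -0.04 0.806"

```text
clock: 2.48
position: [0.6237, 0.0095, 0.1924]
ee_rot: [-0.394, 0.587, 0.393, 0.588]
ft_force: [0.3, 0.5, -0.2]
grip_width: 1.005
```

```bash
python3 - <<'E'
from h import *
from scipy.spatial.transform import Rotation as Ro
o=get_obs();print(o['position'],o['joint_pos'].round(2));M=Ro.from_quat(o['ee_rot']).as_matrix();print(np.degrees(np.arctan2(M[1,2],M[0,2])),M[2])
E
```

```text
[0.62368345 0.00948612 0.19237814] [ 0.47  0.45 -0.75  1.49  0.31  1.32  0.88]
67.60185810853011 [-9.99999024e-01 -1.39063869e-03  1.36659986e-04]
```

Emit:
move_arm:
  motion: "0 0.002 -0.015 0.005; 0 0.002 -0.04 0.007; 0 0.002 -0.065 0.007; 0 0.002 -0.09 0.007; 0 0.002 -0.11 0.007; 0 0.002 -0.12 0.007; 0 0.002 -0.124 0.007; 0 0.002 -0.124 0.007"

```text
clock: 3.48
position: [0.6238, 0.0122, 0.0677]
ee_rot: [-0.396, 0.586, 0.396, 0.586]
ft_force: [0.9, 0.4, 0.5]
grip_width: 0.998
```

Emit:
move_arm:
  motion: "0 0 0 0; 0 0 0 0; 0 0 0 0; 0 0 0 0; 0 0 0 0; 0 0 0 0; 0 0 0 0"
  grip: 0
  force: 90

```text
clock: 4.35
position: [0.6236, 0.0122, 0.0676]
ee_rot: [-0.396, 0.586, 0.396, 0.586]
ft_force: [-1.4, -0.4, 4.5]
grip_width: 0.267
```

```bash
python3 - <<'E'
from h import *
print(get_obs()['ft_force'])
for n in ('scene','top'):
    im,d=snap(n);np.savez(f'{n}1.npz',im=im,d=d)
    a,b,c,e=dict(scene=(210,130,380,260),top=(180,90,350,220))[n]
    save(im[b:e,a:c],f'pics/{n}1z.png',4)
E
```

```text
[-1.43282929 -0.38975557  4.50052928]
```

Emit:
move_arm:
  motion: "0 0 0.01 0; 0 0 0.03 0; 0 0 0.055 0; 0 0 0.08 0; 0 0 0.105 0; 0 0 0.13 0; 0 0 0.148 0; 0 0 0.156 0; 0 0 0.156 0; 0 0 0.156 0"

```text
clock: 5.7
position: [0.623, 0.0121, 0.2224]
ee_rot: [-0.396, 0.586, 0.396, 0.585]
ft_force: [0.3, -0.1, -3.0]
grip_width: 0.27
```

```bash
cat > look.py <<'E'
from h import *
import sys
tag=sys.argv[1]
ob=get_obs();print(ob['clock'],ob['position'],ob['ft_force'])
boxes=eval(sys.argv[2]) if len(sys.argv)>2 else dict(scene=(170,100,380,300),top=(150,90,390,260))
ims=[]
for n in ('scene','top'):
    im,d=snap(n);np.savez(f'{n}{tag}.npz',im=im,d=d)
    a,b,c,e=boxes[n]; save(im[b:e,a:c],f'pics/{n}{tag}z.png',3.2)
E
python3 look.py 2; python3 -c "
from m2 import *
handle('2',.256)"
```

```text
5.7 [0.62304408 0.01209767 0.22236533] [ 0.30072727 -0.14002992 -2.99305571]
scene all 160 yaw -9.7 lenext -1302.9 65.8 w -130.4 59.0 A [-654.7  220.2] B [694.3 -11.1]
scene topface 91 yaw -27.3 lenext -29.4 37.6 w -12.0 11.6 A [629.   10.2] B [688.6 -20.5]
top all 42 yaw 7.0 lenext -12.9 14.8 w -6.8 8.3 A [563.4  28.5] B [590.9  31.9]
top topface 36 yaw 7.8 lenext -11.6 13.2 w -6.5 8.3 A [566.3  28.5] B [590.9  31.9]
```

View pics/scene2z.png

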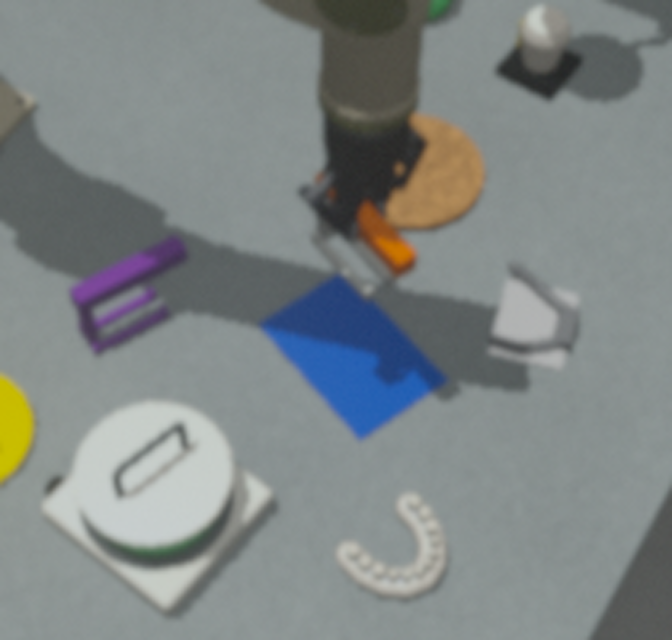

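The lifter is held and clear of the mat, with its handle end at about (385,240). Next I'll move to the pre-entry pose, 60 mm behind the bar.

Emit:
move_arm:
  motion: "-0.008 -0.015 0 0.005; -0.022 -0.043 0 0.02; -0.04 -0.078 0 0.035; -0.058 -0.115 0 0.05; -0.076 -0.15 0 0.065; -0.094 -0.185 0 0.08; -0.11 -0.215 0 0.095; -0.12 -0.236 0 0.107; -0.126 -0.247 0 0.113; -0.126 -0.247 0 0.113"

```text
clock: 7.05
position: [0.4968, -0.2356, 0.2232]
ee_rot: [-0.428, 0.563, 0.428, 0.563]
ft_force: [0.2, 0.4, -1.0]
grip_width: 0.267
```

Emit:
move_arm:
  motion: "0 0 -0.006 0; 0 0 -0.018 0; 0 0 -0.032 0; 0 0 -0.044 0; 0 0 -0.051 0; 0 0 -0.053 0; 0 0 -0.053 0; 0 0 -0.053 0"

```text
clock: 8.05
position: [0.4977, -0.2349, 0.1708]
ee_rot: [-0.429, 0.562, 0.428, 0.563]
ft_force: [-1.0, 0.4, -1.6]
grip_width: 0.268
```

```bash
python3 look.py 3 "dict(scene=(160,180,280,280),top=(300,130,420,230))"; sed -i 's/,3.2)/,6)/' look.py;  python3 - <<'E'
from h import *
from scipy.spatial.transform import Rotation as Ro
o=get_obs();print(o['position'],o['joint_pos'].round(2));M=Ro.from_quat(o['ee_rot']).as_matrix();print(np.degrees(np.arctan2(M[1,2],M[0,2])),M[2])
for n,(a,b,c,e) in dict(scene=(160,180,280,280),top=(300,130,420,230)).items():
    save(np.load(n+'3.npz')['im'][b:e,a:c],f'pics/{n}3y.png',6)
E
```

```text
8.05 [ 0.49768616 -0.23489527  0.17075029] [-0.95905915  0.37501053 -1.62238453]
[ 0.49759872 -0.23490819  0.17067821] [ 0.95  0.28 -0.69  1.71  0.19  1.21  1.52]
74.59371520598496 [-9.99999867e-01 -5.02088642e-04 -1.15252383e-04]
```

View pics/scene3y.png

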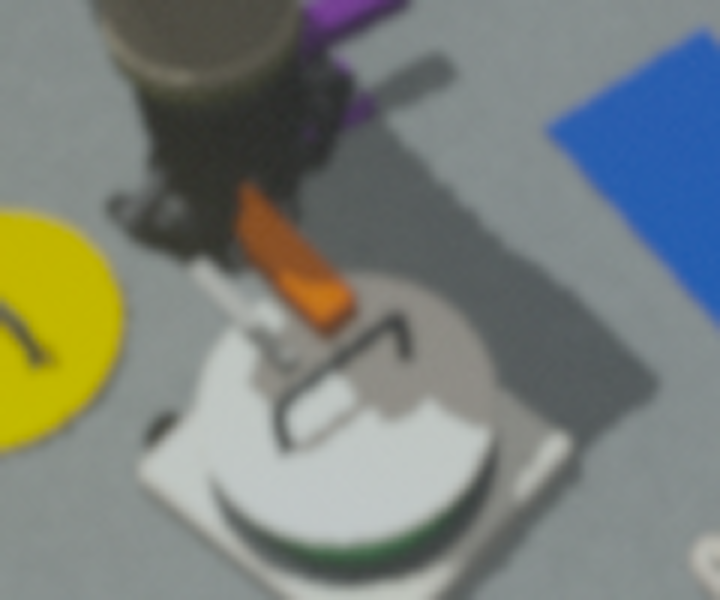

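View pics/top3y.png

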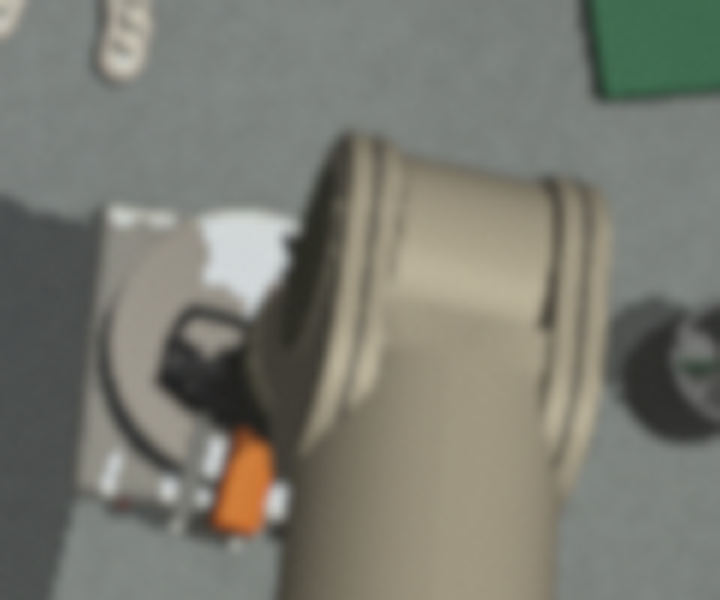

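The scene view shows the handle end at (340,310), and the visible prong tip at (285,360) just short of the bar. I'll check those positions numerically.

```bash
python3 - <<'E'
from h import *
ci=camera_info('scene')
pp=lambda x,y,b=(160,180):[b[0]+(x+.5)/6-.5,b[1]+(y+.5)/6-.5]
print('tip',plane(ci,[pp(285,365)],.120).round(4),'handle end top corners',plane(ci,[pp(322,318),pp(352,290)],.2027).round(4))
o=np.array([.4977,-.2349]);u=np.array([np.cos(np.radians(-15.4)),np.sin(np.radians(-15.4))]);n=np.array([-u[1],u[0]])
for s in (-19,-14,14): print('exp tip',s,(o+.035*u+s/1000*n).round(4))
for s in (-12,12): print('exp hend',s,(o+.07*u+s/1000*n).round(4))
P=cloud(ci,np.load('scene3.npz')['d'])
im=np.load('scene3.npz')['im'];h=cv2.cvtColor(im,cv2.COLOR_RGB2HSV).astype(int)
m=(h[...,0]<16)&(h[...,1]>180)&(h[...,2]>130);m[:180]=0;m[:,:150]=0;m[280:]=0
for v,uu in np.argwhere(m)[::3]: print(v,uu,P[v,uu].round(3),h[v,uu,2],end=' | ')
E
```

```text
tip [[ 0.5277 -0.2604  0.12  ]] handle end top corners [[ 0.5613 -0.2623  0.2027]
 [ 0.5645 -0.2425  0.2027]]
exp tip -19 [ 0.5264 -0.2625]
exp tip -14 [ 0.5277 -0.2577]
exp tip 14 [ 0.5352 -0.2307]
exp hend -12 [ 0.562  -0.2651]
exp hend 12 [ 0.5684 -0.2419]
214 202 [ 0.499 -0.231  0.204] 133 | 216 201 [ 0.501 -0.238  0.206] 131 | 216 204 [ 0.507 -0.232  0.203] 135 | 217 203 [ 0.507 -0.237  0.205] 138 | 218 201 [ 0.502 -0.241  0.199] 132 | 218 204 [ 0.51  -0.237  0.201] 136 | 219 202 [ 0.509 -0.245  0.206] 136 | 219 205 [ 0.514 -0.238  0.201] 137 | 220 204 [ 0.515 -0.244  0.204] 138 | 220 207 [ 0.522 -0.239  0.203] 136 | 221 204 [ 0.517 -0.246  0.202] 136 | 221 209 [ 0.53  -0.239  0.205] 136 | 222 206 [ 0.524 -0.246  0.204] 138 | 222 209 [ 0.532 -0.242  0.205] 137 | 224 206 [ 0.528 -0.251  0.204] 138 | 224 209 [ 0.535 -0.247  0.204] 139 | 225 207 [ 0.533 -0.253  0.206] 156 | 225 210 [ 0.539 -0.247  0.202] 144 | 226 206 [ 0.53  -0.254  0.199] 142 | 226 209 [ 0.539 -0.252  0.205] 168 | 226 212 [ 0.546 -0.247  0.204] 151 | 227 207 [ 0.537 -0.258  0.205] 163 | 227 210 [ 0.544 -0.254  0.206] 178 | 227 213 [ 0.551 -0.249  0.205] 173 | 228 208 [ 0.541 -0.259  0.204] 168 | 228 216 [ 0.56  -0.247  0.204] 184 | 229 216 [ 0.562 -0.25   0.206] 189 | 230 211 [ 0.552 -0.26   0.206] 183 | 230 217 [ 0.566 -0.25   0.203] 162 | 231 214 [ 0.562 -0.259  0.206] 186 | 232 212 [ 0.556 -0.261  0.199] 165 | 232 215 [ 0.564 -0.258  0.201] 152 |
```

Everything agrees within about 3 mm, and the handle is level. Next I'll slide in along the fork axis.

Emit:
move_arm:
  motion: "0.003 -0.001 0 0; 0.01 -0.003 0 0; 0.018 -0.005 0 0; 0.027 -0.008 0 0; 0.036 -0.01 0 0; 0.045 -0.013 0 0; 0.053 -0.015 0 0; 0.057 -0.016 0 0; 0.057 -0.016 0 0; 0.057 -0.016 0 0"

```text
clock: 9.4
position: [0.5543, -0.2507, 0.1703]
ee_rot: [-0.428, 0.563, 0.429, 0.562]
ft_force: [0.0, 0.2, -1.6]
grip_width: 0.27
```

```bash
python3 look.py 4 "dict(scene=(160,180,280,280),top=(300,130,420,230))"
```

```text
9.4 [ 0.55425666 -0.25074201  0.17032993] [ 0.01604152  0.1649248  -1.56818443]
```

View pics/scene4z.png

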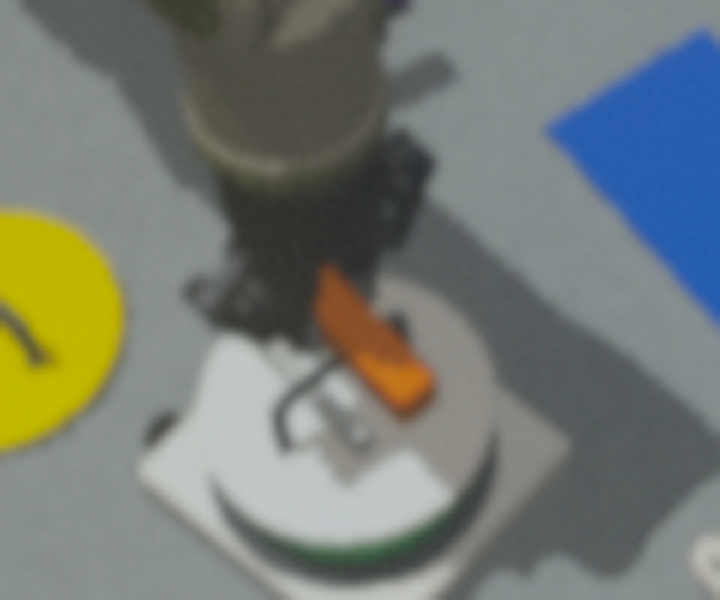

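The prong has passed under the bar, its tip at about (358,438), and the lid hasn't moved. Next I'll lift.

Emit:
move_arm:
  motion: "0 0 0.005 0; 0 0 0.011 0; 0 0 0.015 0; 0 0 0.018 0; 0 0 0.021 0; 0 0 0.025 0; 0 0 0.03 0; 0 0 0.036 0; 0 0 0.042 0; 0 0 0.048 0"

```text
clock: 10.75
position: [0.5545, -0.2508, 0.2188]
ee_rot: [-0.429, 0.562, 0.428, 0.563]
ft_force: [-0.4, -0.6, -4.3]
grip_width: 0.267
```

Emit:
move_arm:
  motion: "0 0 0.006 0; 0 0 0.012 0; 0 0 0.018 0; 0 0 0.024 0; 0 0 0.028 0; 0 0 0.03 0; 0 0 0.03 0; 0 0 0.03 0; 0 0 0.03 0; 0 0 0.03 0"

```text
clock: 12.0
position: [0.5544, -0.2508, 0.2482]
ee_rot: [-0.428, 0.563, 0.429, 0.562]
ft_force: [0.0, 0.7, -5.3]
grip_width: 0.271
```

```bash
python3 look.py 5 "dict(scene=(160,170,280,270),top=(300,130,420,230))"; python3 - <<'E'
from h import *
ci=camera_info('scene');z=np.load('scene5.npz');P=cloud(ci,z['d']);h=cv2.cvtColor(z['im'],cv2.COLOR_RGB2HSV).astype(int)
m=(np.hypot(P[...,0]-.555,P[...,1]+.251)<.09)&(abs(P[...,2]-.148)<.025)&(h[...,1]<70)&(h[...,2]>90)
q=P[m];print(len(q));A=np.c_[q[:,:2]-[.555,-.251],np.ones(len(q))];s=np.linalg.lstsq(A,q[:,2],rcond=None)[0];r=q[:,2]-A@s;k=abs(r)<.006;print(np.linalg.lstsq(A[k],q[k,2],rcond=None)[0],k.sum(),r.std())
E
```

```text
12.0 [ 0.55439258 -0.25079578  0.24821973] [ 0.01067917  0.71460202 -5.33044405]
1390
[0.00171648 0.01570651 0.15188895] 1364 0.0027259696524109013
```

View pics/scene5z.png

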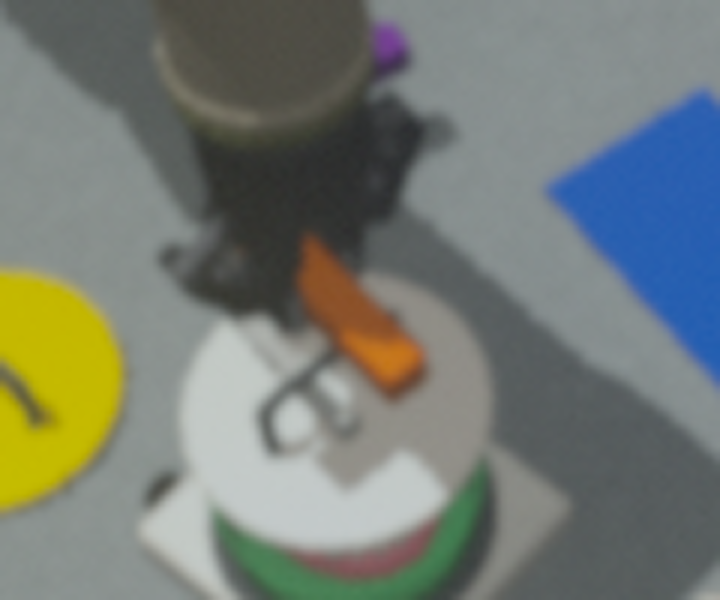

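The lid hangs level and clear: the pink arch shows at (370,560), plane tilt is about 0.016 rad and the disc top is at 0.152. I'll check the lid centre against the tool before carrying it.

```bash
python3 - <<'E'
from h import *
ci=camera_info('scene');z=np.load('scene5.npz');P=cloud(ci,z['d']);h=cv2.cvtColor(z['im'],cv2.COLOR_RGB2HSV).astype(int)
m=(np.hypot(P[...,0]-.555,P[...,1]+.251)<.1)&(abs(P[...,2]-.152)<.012)&(h[...,1]<70)&(h[...,2]>90)
cn=max(cv2.findContours(cv2.morphologyEx(m.astype(np.uint8),2,np.ones((3,3))),0,1)[0],key=cv2.contourArea)
print(cv2.minEnclosingCircle((plane(ci,cn.reshape(-1,2),.1515)[:,:2]*1000).astype(np.float32)))
E
```

```text
((557.4673461914062, -252.04957580566406), 76.5930404663086)
```

Emit:
move_arm:
  motion: "0 0.003 0 0; 0 0.01 0 0; 0 0.02 0 0; 0 0.033 0 0; 0 0.049 0 0; 0 0.067 0 0; 0 0.087 0 0; 0 0.108 0 0; 0 0.129 0 0; 0 0.15 0 0"

```text
clock: 13.35
position: [0.5544, -0.0992, 0.2484]
ee_rot: [-0.429, 0.562, 0.429, 0.562]
ft_force: [0.5, 0.5, -4.1]
grip_width: 0.264
```

Emit:
move_arm:
  motion: "0 0.021 0 0; 0 0.042 0 0; 0 0.063 0 0; 0 0.084 0 0; -0.001 0.105 0 0; -0.001 0.126 0 0; -0.001 0.147 0 0; -0.002 0.168 0 0; -0.002 0.189 0 0; -0.002 0.21 0 0"

```text
clock: 14.6
position: [0.5523, 0.1105, 0.2484]
ee_rot: [-0.428, 0.562, 0.428, 0.563]
ft_force: [0.2, -0.2, -4.4]
grip_width: 0.265
```

Emit:
move_arm:
  motion: "0 0.021 0 0; 0 0.042 0 0; 0 0.063 0 0; 0 0.083 0 0; -0.001 0.101 0 0; -0.001 0.117 0 0; -0.001 0.13 0 0; -0.001 0.14 0 0; -0.001 0.146 0 0; -0.001 0.149 0 0"

```text
clock: 15.85
position: [0.5515, 0.2583, 0.2483]
ee_rot: [-0.428, 0.563, 0.428, 0.563]
ft_force: [-0.2, 0.9, -4.3]
grip_width: 0.268
```

```bash
python3 look.py 6 "dict(scene=(240,90,360,190),top=(130,140,250,240))"; python3 - <<'E'
from h import *
o=get_obs();print(o['joint_pos'].round(2))
for n in('scene','top'):
    ci=camera_info(n);z=np.load(n+'6.npz');P=cloud(ci,z['d']);h=cv2.cvtColor(z['im'],cv2.COLOR_RGB2HSV).astype(int)
    m=(np.hypot(P[...,0]-.552,P[...,1]-.258)<.1)&(abs(P[...,2]-.152)<.014)&(h[...,1]<70)&(h[...,2]>80)
    cn=max(cv2.findContours(cv2.morphologyEx(m.astype(np.uint8),2,np.ones((3,3))),0,1)[0],key=cv2.contourArea)
    print(n,cv2.minEnclosingCircle((plane(ci,cn.reshape(-1,2),.1515)[:,:2]*1000).astype(np.float32)))
E
```

```text
15.85 [0.55154    0.25827981 0.24828899] [-0.17602955  0.85730436 -4.28102844]
[ 0.15  0.42 -0.89  1.45  0.32  1.43  0.57]
scene ((554.62744140625, 254.0221405029297), 76.86476135253906)Traceback (most recent call last):
  File "<stdin>", line 6, in <module>
ValueError: max() iterable argument is empty
```

View pics/scene6z.png

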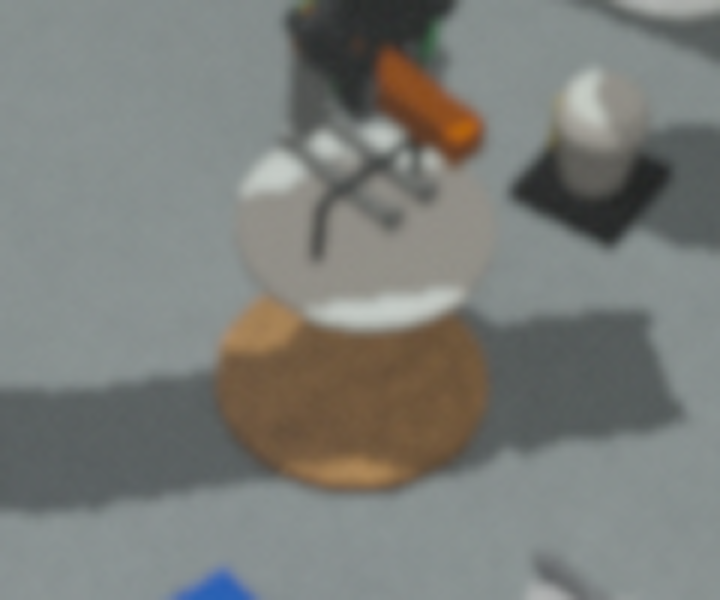

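View pics/top6z.png

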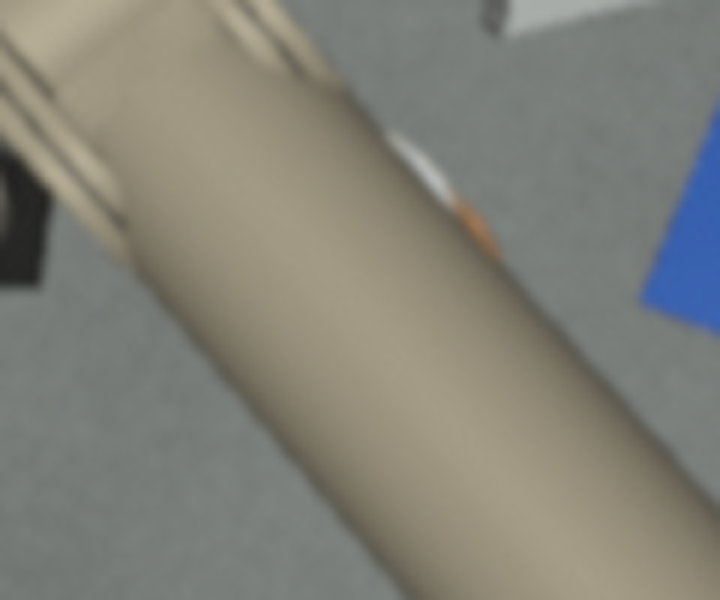

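The lid hangs level over the trivet, about 3 mm short in y. Before lowering I'll check the arm's clearance near the magnifier and tooth.

```bash
python3 - <<'E'
from h import *
ci=camera_info('top');z=np.load('top6.npz');z0=np.load('top0.npz');P=cloud(ci,z['d']);P0=cloud(ci,z0['d'])
m=(abs(P[...,2]-P0[...,2])>.05)&(P[...,2]>.2)&(P[...,1]>.28)
q=P[m];print(len(q))
for y in np.arange(.28,.7,.04):
    s=q[(q[:,1]>=y)&(q[:,1]<y+.04)]
    if len(s): print(round(y,2),s.min(0).round(2),s.max(0).round(2))
q=P0[(P0[...,2]>.12)&(P0[...,1]>.35)&(P0[...,0]>.4)]
for y in np.arange(.35,.8,.04):
    s=q[(q[:,1]>=y)&(q[:,1]<y+.04)]
    if len(s): print('obst',round(y,2),s.min(0).round(2),s.max(0).round(2))
save(z['im'],'pics/top6full.png')
E
```

```text
311
0.28 [0.5  0.28 0.61] [0.58 0.32 0.64]
0.44 [0.58 0.46 0.21] [0.66 0.47 0.21]
0.48 [0.62 0.5  0.2 ] [0.66 0.51 0.21]
0.56 [0.64 0.57 0.29] [0.64 0.57 0.29]
0.64 [0.47 0.68 0.2 ] [0.47 0.68 0.2 ]
obst 0.43 [0.57 0.44 0.2 ] [0.66 0.47 0.21]
obst 0.47 [0.56 0.47 0.2 ] [0.68 0.51 0.22]
obst 0.51 [0.56 0.51 0.2 ] [0.67 0.55 0.23]
obst 0.55 [0.6  0.55 0.2 ] [0.67 0.59 0.3 ]
obst 0.59 [0.41 0.59 0.12] [0.84 0.63 0.29]
obst 0.63 [0.4  0.63 0.12] [0.85 0.67 0.28]
obst 0.67 [0.4  0.67 0.12] [0.84 0.71 0.21]
obst 0.71 [0.4  0.71 0.12] [0.84 0.75 0.21]
```

View pics/top6full.png

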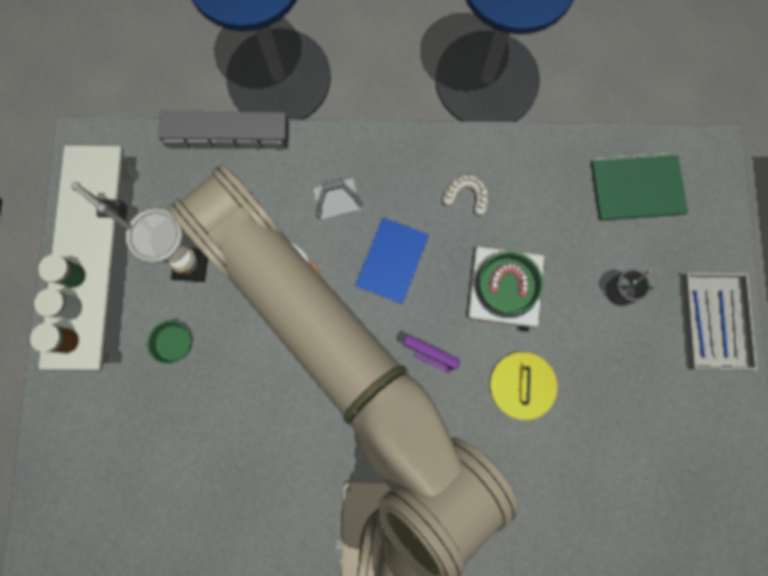

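The arm stays at y<0.33 while the magnifier begins at y>0.43, so it is clear. Next I'll lower, trimming 3 mm in y.

Emit:
move_arm:
  motion: "0 0.001 -0.004 0; 0 0.002 -0.012 0; -0.001 0.003 -0.022 0; -0.001 0.003 -0.034 0; -0.001 0.003 -0.046 0; -0.001 0.003 -0.058 0; -0.001 0.003 -0.07 0; -0.001 0.003 -0.08 0; -0.001 0.003 -0.089 0; -0.001 0.003 -0.097 0"

```text
clock: 17.2
position: [0.5505, 0.2612, 0.1508]
ee_rot: [-0.428, 0.562, 0.428, 0.563]
ft_force: [-0.3, -0.2, -4.6]
grip_width: 0.265
```

Emit:
move_arm:
  motion: "0 0 -0.006 0; 0 0 -0.011 0; 0 0 -0.016 0; 0 0 -0.02 0; 0 0 -0.0235 0; 0 0 -0.0265 0; 0 0 -0.0295 0; 0 0 -0.0325 0; 0 0 -0.0355 0; 0 0 -0.0385 0"

```text
clock: 18.45
position: [0.5506, 0.2613, 0.1129]
ee_rot: [-0.429, 0.562, 0.428, 0.563]
ft_force: [0.4, -0.2, -1.4]
grip_width: 0.272
```

Emit:
move_arm:
  motion: "0 0 -0.004 0; 0 0 -0.008 0; 0 0 -0.0115 0; 0 0 -0.0115 0; 0 0 -0.0115 0"

```text
clock: 19.08
position: [0.5505, 0.2612, 0.1014]
ee_rot: [-0.428, 0.562, 0.429, 0.563]
ft_force: [-0.7, 0.1, -1.5]
grip_width: 0.262
```

```bash
python3 look.py 7 "dict(scene=(240,90,360,190),top=(130,140,250,240))"; cat > disc.py <<'E'
from h import *
import sys
t=sys.argv[1]
for n in('scene','top'):
    ci=camera_info(n);z=np.load(n+t+'.npz');P=cloud(ci,z['d']);h=cv2.cvtColor(z['im'],cv2.COLOR_RGB2HSV).astype(int)
    m=(np.hypot(P[...,0]-.552,P[...,1]-.258)<.1)&(abs(P[...,2]-.024)<.015)&(h[...,1]<60)&(h[...,2]>80)&~((abs(P[...,2])<.012)&(h[...,2]<130))
    c=cv2.findContours(cv2.morphologyEx(m.astype(np.uint8),2,np.ones((3,3))),0,1)[0]
    if not c: continue
    cn=max(c,key=cv2.contourArea)
    print(n,cv2.minEnclosingCircle((plane(ci,cn.reshape(-1,2),.024)[:,:2]*1000).astype(np.float32)),'medz',np.median(P[m][:,2]))
E
python3 disc.py 7
```

```text
19.075 [0.5505355  0.26122944 0.10143423] [-0.71241517  0.07733304 -1.53781059]
scene ((551.2063598632812, 257.29217529296875), 77.6343765258789) medz 0.023837254098577842
top ((500.2820739746094, 310.365478515625), 14.929597854614258) medz 0.02006227784920911
```

View pics/scene7z.png

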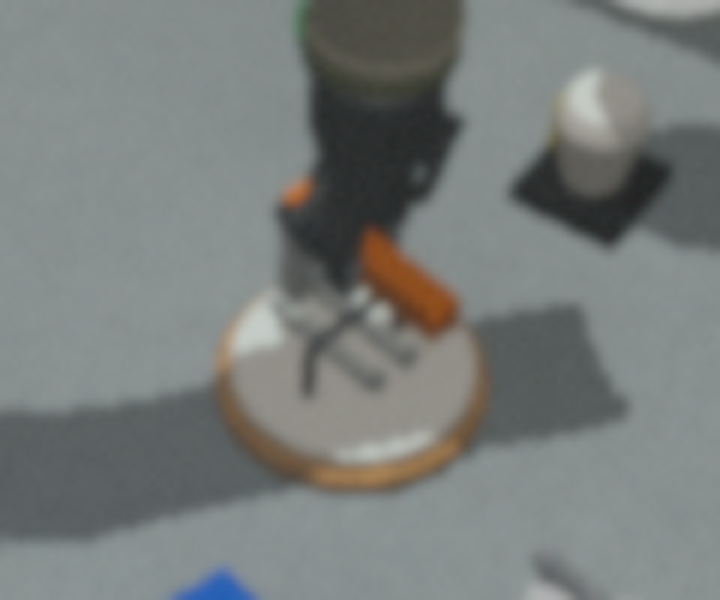

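The lid lies centred on the trivet, measured at (551,257) against the trivet's (553.6,257.4), and the wrist load has dropped to the lifter's own weight. Next I'll withdraw along the fork axis and then raise.

Emit:
move_arm:
  motion: "-0.003 0.001 0 0; -0.01 0.003 0 0; -0.019 0.005 0 0; -0.028 0.008 0 0; -0.037 0.01 0 0; -0.046 0.0125 0 0; -0.055 0.015 0 0; -0.064 0.0175 0 0; -0.07 0.019 0 0; -0.072 0.02 0 0"

```text
clock: 20.42
position: [0.4781, 0.2813, 0.1014]
ee_rot: [-0.429, 0.562, 0.429, 0.562]
ft_force: [-0.2, 0.1, -3.0]
grip_width: 0.272
```

```bash
python3 look.py 8 "dict(scene=(240,90,360,190),top=(130,140,250,240))";python3 disc.py 8
```

```text
20.425 [0.47813342 0.28128561 0.10138583] [-0.23543111  0.10910081 -2.9557006 ]
scene ((553.392333984375, 258.4940490722656), 77.86858367919922) medz 0.023804968437652452
top ((554.4158325195312, 256.02508544921875), 76.71910095214844) medz 0.02252483840775732
```

View pics/scene8z.png

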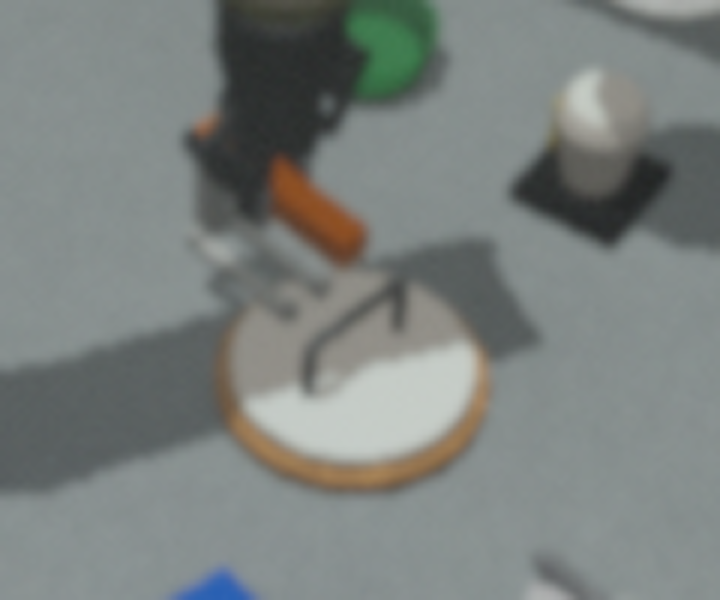

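The fork is clear and the lid undisturbed. Next I'll raise and return to the mat.

Emit:
move_arm:
  motion: "0 0 0.01 0; 0 0 0.03 0; 0 0 0.055 0; 0 0 0.08 0; 0 0 0.095 0; 0 0 0.1 0; 0 0 0.1 0"

```text
clock: 21.4
position: [0.4784, 0.2811, 0.2012]
ee_rot: [-0.428, 0.563, 0.428, 0.562]
ft_force: [0.1, -0.4, -2.6]
grip_width: 0.266
```

Emit:
move_arm:
  motion: "0.008 -0.015 0 -0.005; 0.023 -0.044 0 -0.02; 0.042 -0.08 0 -0.035; 0.062 -0.118 0 -0.05; 0.082 -0.156 0 -0.065; 0.102 -0.194 0 -0.08; 0.12 -0.228 0 -0.095; 0.134 -0.254 0 -0.107; 0.142 -0.269 0 -0.113; 0.142 -0.269 0 -0.113"

```text
clock: 22.65
position: [0.6206, 0.0115, 0.2009]
ee_rot: [-0.395, 0.586, 0.396, 0.586]
ft_force: [-0.0, 0.7, -2.5]
grip_width: 0.27
```

Emit:
move_arm:
  motion: "0 0 -0.01 0; 0 0 -0.03 0; 0 0 -0.055 0; 0 0 -0.08 0; 0 0 -0.1 0; 0 0 -0.113 0; 0 0 -0.121 0; 0 0 -0.126 0; 0 0 -0.13 0; 0 0 -0.131 0"

```text
clock: 23.9
position: [0.6206, 0.0122, 0.0704]
ee_rot: [-0.396, 0.586, 0.396, 0.586]
ft_force: [-0.6, -0.5, -2.3]
grip_width: 0.271
```

```bash
python3 look.py 9 "dict(scene=(220,150,340,250),top=(200,110,320,210))"
```

```text
23.9 [0.62059507 0.01217162 0.07044036] [-0.60003295 -0.49684167 -2.34962186]
```

View pics/scene9z.png

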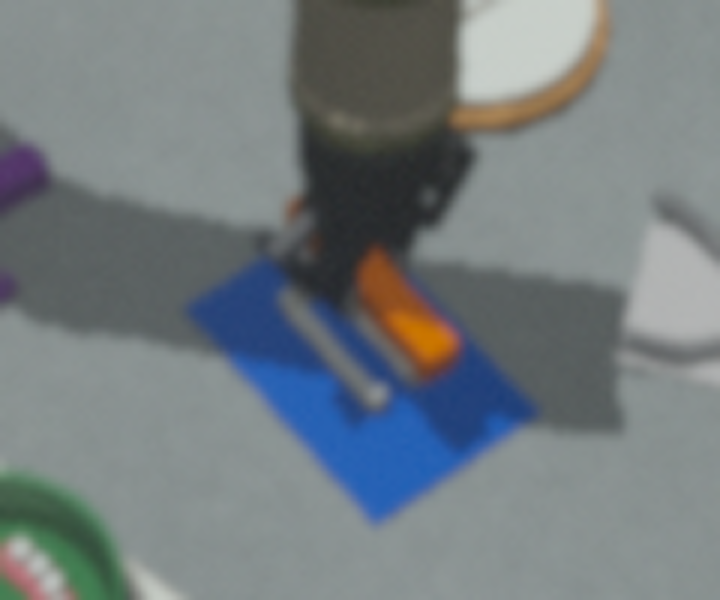

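Still about 2–3 mm above the mat, since the force still reads the lifter's full weight. I'll lower until the force changes.

Emit:
move_arm:
  motion: "0 0 -0.001 0; 0 0 -0.002 0; 0 0 -0.002 0; 0 0 -0.002 0"

```text
clock: 24.5
position: [0.6205, 0.0122, 0.0684]
ee_rot: [-0.396, 0.586, 0.396, 0.586]
ft_force: [0.1, -0.0, -1.9]
grip_width: 0.269
```

```bash
python3 -c "
from h import *
o=get_obs();print(o['position'],o['ft_force'])"
```

```text
[0.62047636 0.01221862 0.0683825 ] [ 0.13167033 -0.02103591 -1.92743108]
```

Emit:
move_arm:
  motion: "0 0 -0.001 0; 0 0 -0.0015 0; 0 0 -0.0015 0; 0 0 -0.0015 0"

```text
clock: 25.0
position: [0.6207, 0.0123, 0.0676]
ee_rot: [-0.396, 0.586, 0.396, 0.586]
ft_force: [-2.9, -0.1, 5.2]
grip_width: 0.267
```

It's in contact with the mat, so I'll release.

Emit:
move_arm:
  motion: "0 0 0 0; 0 0 0 0; 0 0 0 0; 0 0 0 0; 0 0 0 0; 0 0 0 0; 0 0 0 0; 0 0 0 0"
  grip: 1

```text
clock: 26.0
position: [0.6205, 0.0122, 0.0669]
ee_rot: [-0.396, 0.586, 0.396, 0.586]
ft_force: [-0.4, 0.1, -0.6]
grip_width: 1.002
```

Emit:
move_arm:
  motion: "0 0 0.005 0; 0 0 0.02 0; 0 0 0.045 0; 0 0 0.075 0; 0 0 0.11 0; 0 0 0.145 0; 0 0 0.17 0; 0 0 0.18 0; 0 0 0.18 0"

```text
clock: 27.12
position: [0.6206, 0.0123, 0.2474]
ee_rot: [-0.396, 0.585, 0.396, 0.586]
ft_force: [-0.6, -0.0, -0.5]
grip_width: 0.998
```

Emit:
move_arm:
  motion: "-0.01 -0.02 0 0; -0.03 -0.06 0 0; -0.05 -0.1 0 0; -0.075 -0.15 0 0; -0.1 -0.2 0 0; -0.125 -0.25 0 0; -0.145 -0.29 0 0; -0.155 -0.31 0 0; -0.16 -0.32 0 0; -0.16 -0.32 0 0"

```text
clock: 28.38
position: [0.4602, -0.3076, 0.2462]
ee_rot: [-0.396, 0.586, 0.396, 0.586]
ft_force: [0.0, -0.2, -1.0]
grip_width: 1.001
```

```bash
python3 look.py 10 "dict(scene=(200,90,360,250),top=(150,110,310,240))"; python3 disc.py 10; python3 -c "
from m2 import *
handle('10',.1)"; sed 's/meas(.0.)/meas("10")/' m.py|python3 - |grep -A1 -E 'orange|scene|top'
```

```text
28.375 [ 0.46023195 -0.30764662  0.24616988] [ 0.0414798  -0.16957751 -0.97813402]
scene ((552.0404663085938, 258.1185607910156), 78.19900512695312) medz 0.023680128152765434
top ((550.279541015625, 261.3157958984375), 78.78602600097656) medz 0.022153778600905616
scene all 244 yaw -22.8 lenext -1153.5 72.6 w -12.7 91.1 A [-442.6  455.5] B [687.8 -19.4]
scene topface 201 yaw -22.0 lenext -62.9 61.7 w -10.1 10.4 A [569.5  31.3] B [685.  -15.3]
top all 234 yaw -29.6 lenext -535.8 62.8 w -18.7 504.0 A [157.8 275.8] B [678.2 -20. ]
top topface 220 yaw -21.7 lenext -62.4 62.3 w -9.7 10.1 A [566.1  33.7] B [682.  -12.4]
scene
orange [269 182  27  30 117] [281.6 197.2] medz [0.0922 0.0991 0.1033] med [0.6276 0.0051 0.0991]
  rect mm [628.4   5.4] [ 24.4 128.6] 67.8
--
top
orange [253 148  19  36 226] [261.5 165.4] medz [0.0939 0.0986 0.1034] med [0.622  0.0129 0.0986]
  rect mm [622.7  11.4] [ 20.4 127.8] 68.9
```

```bash
python3 -c "
from h import *
for n in ('scene','top'): save(np.load(n+'10.npz')['im'],'pics/%s10f.png'%n)"
```

```text
(no output)
```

View pics/scene10f.png

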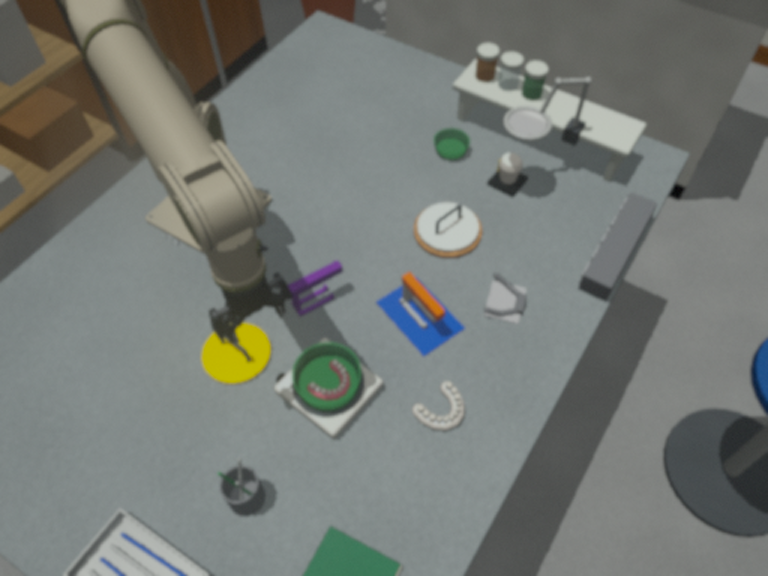

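View pics/top10f.png

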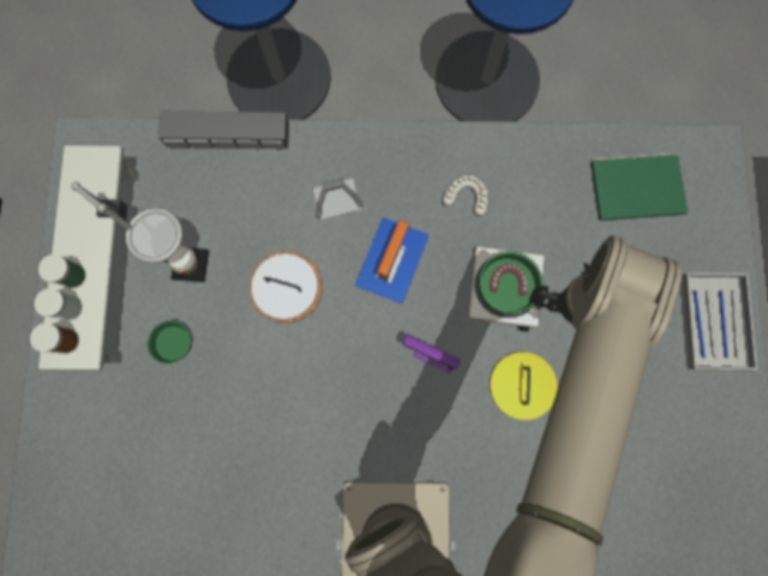

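The lid sits centred on the trivet at (448,228) in the scene view, and the lifter stands on its mat at (423,297). The other objects are where they were. I'll hand in.

```bash
python3 -c "
from h import *
print(hand_in())"
```

```text
the job is handed in; nothing more can be done
None
```

The job is done and handed in at about 28 s of the 70 s allowed; no verdict was reported. I gripped the orange lifter and threaded its prongs under the loop. I then lifted the lid level, set it on the trivet, drew the fork out, and stood the lifter back on its mat and let go.

**Last checks:**
- **Lid while carried:** the tilt I measured just after lifting was about 0.016 rad.
- **Lid at the end:** its centre is within about 3 mm of the trivet's in both cameras, with its top at about 23 mm against the expected 24 mm.
- **Lifter:** it stands upright at its starting height with a yaw of about -22°, and its origin is within about 4 mm of the mat's centre. The gripper is fully open and away from it.
- **Other objects:** comparing the pictures by eye, none of the models or other things moved. I did not measure their positions.

**Disagreements:** the two cameras differed by 2–6 mm on the same points, most for positions along the handle. A few handle fits that took in stray background pixels were clearly wrong, and I ignored them.

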